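# Open the sample-transport case

### The job

Open the sample-transport case so that the tubes in it can be checked in: first move everything that is standing on its cover and on the dark grey mat into the white tray, right way up and side by side. Then loosen the four captive thumbscrews one after another, counter-clockwise as far as they go, lift the cover free by its handle and lay it flat, handle up, on the middle of the mat. Do not disturb the other things on the desk.

Things in the scene. Friction and masses are not known exactly. Their poses are not given: they have to be found in the camera images.
- screw0 (a joint): front-left thumbscrew of the case (nearer the robot, robot's left). Angle in rad: 0 = fully tight, grows as it is turned counter-clockwise seen from above, hard stop at 1.5. It starts at 0 to 0.2, turns against a friction of about 0.1 N m with no spring, and stays where it is left. Its wing points across the cover's notch when tight (holding the plate down) and exactly along the notch (case x axis) at 1.45; loose enough for the cover to pass over it above 1.2
- screw1 (a joint): front-right thumbscrew, as screw0
- screw2 (a joint): back-left thumbscrew, as screw0
- screw3 (a joint): back-right thumbscrew, as screw0
- screw0_wing (a point): centre of the orange wing grip of the front-left thumbscrew, on its vertical turning axis. The wing is an upright flat bar 44 mm long, 10 mm thick, 28 mm high (from 14 mm below to 14 mm above this point); the cover's top face lies 16.5 mm below this point. The wing's long direction, seen from above, is the case's x axis turned counter-clockwise by (1.692 + joint value) rad. The screw stays in the case (captive), it does not rise
- screw1_wing (a point): centre of the orange wing grip of the front-right thumbscrew, on its vertical turning axis. The wing is an upright flat bar 44 mm long, 10 mm thick, 28 mm high (from 14 mm below to 14 mm above this point); the cover's top face lies 16.5 mm below this point. The wing's long direction, seen from above, is the case's x axis turned counter-clockwise by (1.692 + joint value) rad. The screw stays in the case (captive), it does not rise
- screw2_wing (a point): centre of the orange wing grip of the back-left thumbscrew, on its vertical turning axis. The wing is an upright flat bar 44 mm long, 10 mm thick, 28 mm high (from 14 mm below to 14 mm above this point); the cover's top face lies 16.5 mm below this point. The wing's long direction, seen from above, is the case's x axis turned counter-clockwise by (1.692 + joint value) rad. The screw stays in the case (captive), it does not rise
- screw3_wing (a point): centre of the orange wing grip of the back-right thumbscrew, on its vertical turning axis. The wing is an upright flat bar 44 mm long, 10 mm thick, 28 mm high (from 14 mm below to 14 mm above this point); the cover's top face lies 16.5 mm below this point. The wing's long direction, seen from above, is the case's x axis turned counter-clockwise by (1.692 + joint value) rad. The screw stays in the case (captive), it does not rise
- case: the flat dark-blue sample-transport case, fixed, 220 x 240 mm (x, y) and 70 mm high, origin at the centre of its underside; sample tubes lie inside, under the cover. Its thumbscrews stand at x = -+85 mm, y = +-95 mm in its frame
- cover_handle (a point): centre of the black handle bar on the loose aluminium cover plate of the case; the bar is 90 mm long (along the cover's x axis), 12 mm wide (y), 14 mm high, 16 mm clear above the plate, on two posts at its ends. The plate is 220 x 240 x 5 mm, 0.45 kg, its underside 28 mm below this point and its middle under it; each of its four 22 mm wide notches (open to its x edges) leaves a thumbscrew free to pass when loosened. z axis up when the cover lies right way up
- mat_top (a point): centre of the upper face of the dark grey mat on the table, 260 x 280 mm (x, y), fixed, 4 mm thick; it is on the left or the right of the case. The cover fits with its x along the mat's x
- tray: white open tray, fixed, 260 x 280 mm (x, y) outside, walls 5 mm thick and 35 mm high, floor 5 mm thick; origin at the centre of its underside; on the other side of the case from the mat
- rack_mid (a point): centre (half-way up) of a loose white tube rack standing on the cover, block 100 x 44 mm (x, y) and 40 mm high, capped tubes in yellow, purple and teal up to 65 mm; z up. May be absent
- tipbox_mid (a point): centre (half-way up) of a loose blue pipette-tip box with pale lid standing on the cover, 88 x 52 x 52 mm (x, y, z); z up. May be absent
- radio_mid (a point): centre (half-way up) of a loose black two-way radio lying face up on the mat, 94 x 52 x 34 mm (x, y, z), with a 16 mm stub aerial at its +x end; z up. May be absent
- carton_mid (a point): centre (half-way up) of a loose cardboard sample carton with white lid standing on the mat, 80 x 60 x 50 mm (x, y, z); z up. May be absent
- sanitiser: bystander, loose: white pump bottle with teal label, 68 mm wide, 190 mm high, far behind the case; origin at the centre of its underside
- wipes: bystander, loose: can with blue label, 84 mm wide, 130 mm high, far behind; origin at the centre of its underside
- jar: bystander, loose: yellow-capped specimen jar, 56 mm wide, 70 mm high, far behind; origin at the centre of its underside
- pencup: bystander, loose: black cup, 72 mm wide, 70 mm high, close to the robot; origin at the centre of its underside
- stapler: bystander, loose: red and black stapler, 130 x 32 x 38 mm, behind the case; origin at the centre of its underside
There are look-alikes about, which are no part of the job. What is shaped like the part that bears radio_mid but green is not meant.

How it is judged:
On the way, in this order (a step that is already met when the one before it is completed fails the run):
1. everything that stood on the cover and on the mat is in the white tray, right way up (x of rack_mid in the frame of tray between -0.118 and 0.118 m and y of rack_mid in the frame of tray between -0.128 and 0.128 m and z of each of rack_mid, tipbox_mid, radio_mid, carton_mid in the frame of tray below 0.05 m and angle between each of rack_mid, tipbox_mid, radio_mid, carton_mid's own z axis and vertical below 0.2 rad and x of tipbox_mid in the frame of tray between -0.118 and 0.118 m and y of tipbox_mid in the frame of tray between -0.128 and 0.128 m and x of radio_mid in the frame of tray between -0.118 and 0.118 m and y of radio_mid in the frame of tray between -0.128 and 0.128 m and x of carton_mid in the frame of tray between -0.118 and 0.118 m and y of carton_mid in the frame of tray between -0.128 and 0.128 m), for 0.2 s.
2. all four thumbscrews are loosened (each turned past 1.2 rad) (value of joint each of screw0, screw1, screw2, screw3 above 1.2 rad), for 0.2 s.
3. the cover is lifted free of the case and its thumbscrews (its handle at least 60 mm above where it was on the case) (z of cover_handle in the frame of case above 0.158 m), for 0.1 s.
At the end, for the whole second after the job is handed in: The cover lies flat (within 0.08 rad) and handle up on the mat, its middle within 45 mm of the mat's middle; all present things that had to be cleared are inside the tray, upright within 0.2 rad and not on top of each other; all four thumbscrews stand past 1.2 rad (all of step 1 and all of step 2 and horizontal distance between cover_handle and mat_top below 0.045 m and z of cover_handle in the frame of mat_top below 0.034 m and angle between cover_handle's own z axis and vertical below 0.08 rad); the robot touches nothing.
It fails at once if a bystander is pushed more than 40 mm from its place or knocked over (distance of any of sanitiser, wipes, jar, pencup, stapler from where it was at the start of the episode above 0.04 m or angle between any of sanitiser, wipes, jar, pencup, stapler's own z axis and vertical above 0.6 rad).
Of rack, tipbox, radio, carton only 2 to 4 are there at a start; the rules pass over those that are not, and their reading is None.
At some moment in a run one of rack, tipbox, radio, carton may be knocked a few centimetres aside while the robot is not near it.
It also fails if it takes over 210 s, if anything falls off the work surface, if the arm or the gripper's body presses on something with over 40 N, if the wrist force passes 120 N, or if a joint passes its speed limit or range.

### The arm

A 7-joint arm with a two-finger parallel gripper is mounted at the origin on the work surface. World frame = base frame: x ahead of the robot, y to its left, z up, the work surface at z = 0. Lengths are in m, angles in rad, forces in N, time in s.
With the tool pointing down it reaches from about 0.4 to 0.85 m from the base axis. Payload 10.4 kg.
Tool frame: the origin (TCP) lies midway between the tips of the shut fingers; the grasp point (between the pads) lies 19 mm behind it (manip.hold_point_z is the distance from the TCP to the grasp point, in m); z points along the fingers, y is the line along which they close (so a half turn about z gives the same grasp; the last joint's range is limited). The gripper opens to 85 mm and grips with 20 to 120 N. Pads are 22 mm wide; open, the fingers measure 114 mm over their backs; the gripper's body (76 mm by 85 mm) begins 54 mm behind the grasp point. The pads swing forward as they close: fully open they stand 13 mm farther back than shut.
Start: joints at [-1.272, 0.332, -0.065, 1.46, 0.022, 1.35, -0.088], TCP at [0.198, 0.593, 0.231] pointing down, gripper open.
Joint ranges: [-2.6, 2.6], [-0.5, 2.12], [-1.47, 1.34], [0.16, 2.42], [-1.27, 4.41], [0.06, 2.06], [-2.6, 2.6]. Speed limits (rad/s): [2.22, 2.22, 2.79, 2.79, 3.14, 3.14, 3.14].

### API

Orientations are given as a unit quaternion [x, y, z, w].
In Python, from workcell import manip, eyes, job gives the robot as it stands.
- The arm moves only by the shell command python3 -m crank 'ROWS' [FORCE]. ROWS is JSON, a list that holds one entry, the list of rows, each a list of 7 numbers: the finger opening in cm, from 0 to 8.54, then the shift along the world's x, y, z in cm, then the turn, a rotation vector about the world's x, y, z in degrees. In form: [[[hand, x, y, z, ax, ay, az], ...]]. A call has 1 to 20 rows; each row shifts and turns the commanded pose from where the row before left it; what a row does not reach is not made up. A row lasts 1/8 s, in which the tool goes at most 62.5 mm and 10.7 degrees, less where a joint would pass 70% of its speed; a pose out of reach is approached as far as the arm can. A call with a gripper value outside its range is refused whole. The fingers move at their own pace and stop on an object; FORCE is the grip in N (left out, the last holds). Time passes only in rows, so rows that do not move let the fingers close. It gives the time, the measured TCP pose, the force, the opening and the grip force at its end, in the units of the state.
- manip.get_obs(): the state, without advancing time (a new reading comes with each control period).
- eyes.camera(name): name is "scene" or "top"; returns (picture, depth): 420x560x3 uint8, red, green, blue; 420x560 float32, m along the optical axis (not along the pixel's ray), 0 where there is no reading.
- eyes.camera_params(name): a dict with "fx", "fy", "cx", "cy" (pixels), "world_from_camera" (4x4, takes a point from camera to world coordinates). Camera axes: x right, y down, z forward; pixel columns grow to the right and rows downward; lengths in m; the calibration is good to about 2 mm. A picture is of the moment at which its call begins. camera_params takes no time and is no camera call.
- job.hand_in(): hands the job in; it is judged then, once.
The state is a dict: "clock": time; "joint_pos": joint angles; "joint_velocities": joint speeds; "tau": joint torques, N m; "position": TCP position; "ee_rot": TCP orientation; "ft_force": force on the tool from outside, world axes, zero at the start; "torque": the same for the moment, N m; "grip_width": opening from 0.0 (shut) to 1.0 (fully open); "grasp_force": force on a finger pad.
Only numpy, scipy, OpenCV 4.12 (cv2) and the standard library are available. Lean on these libraries where they do the work, as an engineer would, in place of code of your own. Each camera call takes 0.05 s, during which the arm holds its last target. There are 200 camera calls.

## Working session

There is one attempt and no reset: what is moved stays moved. The work goes in short steps, Python scripts to look and compute and a shell command to move; the robot and the scene stay as the last step left them, time stands still between calls to the robot, and variables do not carry over. Pictures are saved under pics/ and viewed, at most 14 in all, crops included, and the job is handed in when it is done.

```bash
ls; mkdir -p pics
python3 - <<'E'
from workcell import manip, eyes, job
import cv2,numpy as np
for n in("scene","top"):
    p,d=eyes.camera(n); cv2.imwrite(f"pics/{n}0.png",p[:,:,::-1]); np.save(f"pics/{n}0.npy",d)
    c=eyes.camera_params(n); print(n,c["fx"],c["fy"],c["cx"],c["cy"]); print(np.round(c["world_from_camera"],4))
print(manip.get_obs(), manip.hold_point_z)
E
```

```text
pics
scene 405.8264156422035 405.8264156422035 281.8680344792839 217.75934881932204
[[ 0.7938  0.4547 -0.4039  0.889 ]
 [ 0.6082 -0.5892  0.5319 -0.5216]
 [ 0.0039 -0.6679 -0.7442  0.8192]
 [ 0.      0.      0.      1.    ]]
top 519.886764350175 519.886764350175 267.3296394533323 207.899993967774
[[-0.0212 -0.9939  0.108   0.3611]
 [-0.9996  0.0192 -0.0198  0.0121]
 [ 0.0176 -0.1084 -0.994   1.4421]
 [ 0.      0.      0.      1.    ]]
{'clock': 0.1, 'joint_pos': array([-1.27155858,  0.33281038, -0.06469076,  1.46083383,  0.02158952,
        1.34990013, -0.08849499]), 'joint_velocities': array([ 0.00174197, -0.00106315,  0.00112308, -0.00183885, -0.00064693,
       -0.00101818,  0.00065365]), 'tau': array([ 1.04115570e-03, -6.26743269e+01,  4.87920991e-02, -3.92427421e+01,
        1.62983959e-02,  6.94396804e-03, -3.13110706e-05]), 'position': array([0.19759521, 0.59259909, 0.23060562]), 'ee_rot': array([ 1.60218983e-01,  9.87081295e-01, -6.23732277e-04, -7.65533336e-05]), 'ft_force': array([-0.51134919,  0.39591465,  0.36993191]), 'torque': array([-0.00676341, -0.02869504,  0.00627724]), 'grasp_force': 0.0, 'grip_width': 1.0008546343693738} 0.0187
```

View pics/top0.png

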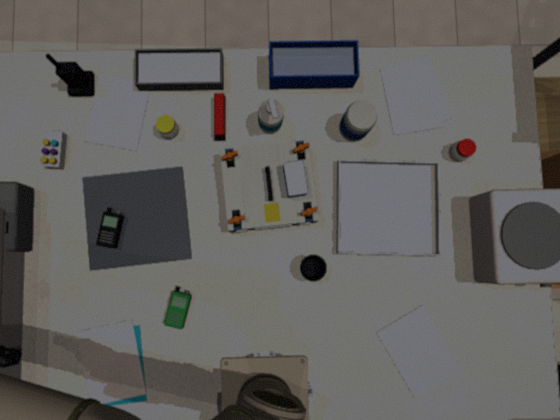

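View pics/scene0.png

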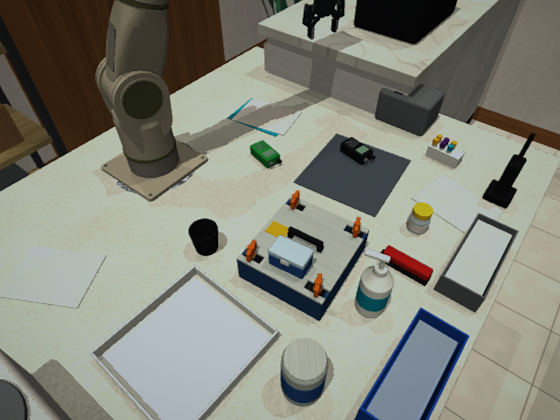

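Top view (up = +x, left = +y): the tip box is at (294,178) on the cover, the black radio at (110,229) on the mat, tray at (387,208), screws at (230,156), (300,149), (236,218), (308,211). The mat is on the left and the tray on the right.

Candidates that could be confused:
- **Radio:** black at (110,229) on the mat, which is the one; green at (178,308) on the desk, not meant.
- **Rack:** the only one is at (53,150), on the bare desk, so it is neither on the cover nor on the mat.
- **Boxes:** trays at (180,70) and (313,65) are not the white tray. The yellow patch at (272,212) looks like a flat label, which I will check by height.

```bash
cat > h.py <<'E'
import numpy as np,cv2
from workcell import manip,eyes,job
def wmap(n,d):
    c=eyes.camera_params(n); v,u=np.indices(d.shape)
    P=np.stack([(u-c["cx"])/c["fx"]*d,(v-c["cy"])/c["fy"]*d,d,np.ones_like(d)],-1)
    W=(P@np.array(c["world_from_camera"]).T)[...,:3]; W[d<=0]=np.nan; return W
def rect(W,m):
    """largest component of mask -> min-area rectangle in world xy (m), median z; angle of the long side (deg)"""
    k,l,s,_=cv2.connectedComponentsWithStats(m.astype(np.uint8)); i=1+np.argmax(s[1:,4]); q=W[l==i]
    (c,sz,a)=cv2.minAreaRect((q[:,:2]*1000).astype(np.float32))
    if sz[0]<sz[1]: sz=sz[::-1]; a+=90
    return np.round(c,1),np.round(sz,1),round((a+90)%180-90,1),round(float(np.median(q[:,2]))*1000,1),len(q)
def reg(u0,u1,v0,v1,s=(420,560)):
    m=np.zeros(s,bool); m[v0:v1,u0:u1]=1; return m
E
python3 - <<'E'
from h import *
p=cv2.imread("pics/top0.png");d=np.load("pics/top0.npy");W=wmap("top",d);z=W[...,2]
hsv=cv2.cvtColor(p,cv2.COLOR_BGR2HSV)
print("table z",np.nanmedian(z[260:300,380:440]),"label z",z[212,272],"plate z",z[195,245])
print("mat",rect(W,reg(75,200,160,275)&(p.max(2)<75)))
print("radio",rect(W,reg(85,140,195,260)&(z>.02)))
print("case",rect(W,reg(212,326,138,240)&(z>.06)&(z<.085)))
print("tipbox",rect(W,reg(275,315,155,202)&(z>.115)))
print("tray",rect(W,reg(325,450,150,265)&(z>.022)))
print("trayfloor",rect(W,reg(330,445,155,262)&(p.min(2)>90)&(z<.02)&(z>-.01)))
org=(hsv[...,0]<18)&(hsv[...,1]>140)&(p[...,2]>80)
for n,(u,v) in dict(s0=(236,218),s1=(308,211),s2=(230,156),s3=(300,149)).items(): print(n,rect(W,reg(u-18,u+18,v-14,v+14)&org&(z>.08)))
print("handle",rect(W,reg(258,280,160,205)&(p.max(2)<60)&(z>.09)))
print("desk rack",rect(W,reg(38,68,128,172)&(z>.03)),"max",np.nanmax(z[128:172,38:68]))
c=np.hstack([cv2.resize(p[140:240,205:330],None,fx=3.2,fy=3.2,interpolation=2),cv2.resize(p[140:240,40:140],None,fx=3.2,fy=3.2,interpolation=2)])
cv2.imwrite("pics/crop0.png",cv2.convertScaleAbs(c,alpha=1.8))
E
```

```text
table z 0.0003631173883972272 label z 0.07646089481374285 plate z 0.07657140876335444
mat (array([489.1, 344.9]), array([267.2, 257.1]), -80.6, nan, 9288)
radio (array([471.6, 412.1]), array([106.3,  56.8]), -12.5, 38.5, 756)
case (array([572.7, -20.3]), array([240.5, 223.7]), -84.8, 75.6, 6037)
tipbox (array([582.4, -88.3]), array([89.4, 53.3]), 7.5, 127.2, 697)
tray (array([ 512.1, -349.2]), array([282.3, 261. ]), 87.5, 33.8, 976)
trayfloor (array([ 512.2, -350.7]), array([265.7, 249.4]), 87.6, 5.4, 8236)
s0 (array([479.9,  68. ]), array([39.8, 13.8]), -83.7, 107.2, 65)
s1 (array([ 496.9, -121.6]), array([40. , 13.9]), -60.5, 106.5, 66)
s2 (array([648.2,  83.7]), array([40.1, 13.1]), -60.5, 106.6, 62)
s3 (array([ 666.5, -105.8]), array([38.8, 14. ]), -57.1, 106.8, 62)
handle (array([571.8, -19.6]), array([86.1, 10.8]), 5.3, 105.3, 147)
desk rack (array([688.6, 565. ]), array([100.9,  47.1]), -4.3, 43.6, 679) max 0.07395351983582965
```

View pics/crop0.png

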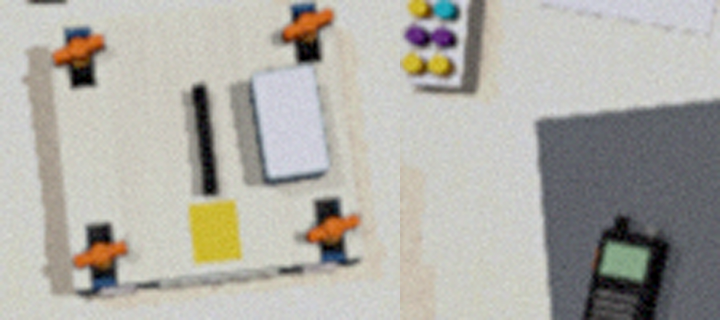

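The crop confirms the tip box on the cover, the wings near tight, the label flat (z = plate), and the black radio with its aerial towards +x. The desk rack (r≈0.89 m) is out of reach and off the cover and mat, so I leave it. I go for the radio first.

```bash
python3 - <<'E'
from h import *
p=cv2.imread("pics/top0.png");d=np.load("pics/top0.npy");W=wmap("top",d);z=W[...,2]
m=reg(75,200,160,275)&(cv2.cvtColor(p,cv2.COLOR_BGR2HSV)[...,2]<95)&(z<.01)
m=cv2.morphologyEx(m.astype(np.uint8),cv2.MORPH_OPEN,np.ones((5,5)))>0
print("mat",rect(W,m))
for n,(u,v,zz) in dict(bottle=(270,117,.06),wipes=(358,121,.05),jar=(166,127,.03),cup=(313,267,.03),stapler=(219,116,.02)).items():
    print(n,rect(W,reg(u-24,u+24,v-26,v+26)&(z>zz)))
E
python3 -m crank '[[[8.5,2.66,-1.79,-0.8,0,0,0.6],[8.5,2.66,-1.79,-0.8,0,0,0.6],[8.5,2.66,-1.79,-0.8,0,0,0.6],[8.5,2.66,-1.79,-0.8,0,0,0.6],[8.5,2.66,-1.79,-0.8,0,0,0.6],[8.5,2.66,-1.79,-0.8,0,0,0.6],[8.5,2.66,-1.79,-0.8,0,0,0.6],[8.5,2.66,-1.79,-0.8,0,0,0.6],[8.5,2.66,-1.79,-0.8,0,0,0.6],[8.5,2.66,-1.79,-0.8,0,0,0.6],[8.5,0,0,0,0,0,0]]]' 40
```

```text
mat (array([584.9, 373.2]), array([173.9,  93.4]), -75.9, 5.0, 1004)
bottle (array([760.9, -28.6]), array([67.9, 67.3]), 45.4, 120.4, 634)
wipes (array([ 741.5, -263.1]), array([80.9, 80.9]), 3.5, 128.0, 1004)
jar (array([742.8, 254. ]), array([51.2, 50.6]), -88.1, 69.5, 372)
cup (array([ 351.8, -132. ]), array([69.1, 68. ]), 88.7, 66.7, 255)
stapler (array([779.8, 112.4]), array([119.4,  28.9]), -0.9, 38.5, 468)
clock: 1.48
position: [0.4658, 0.411, 0.1501]
ee_rot: [0.111, 0.994, -0.001, -0.0]
ft_force: [-1.3, 0.8, -0.4]
grip_width: 0.997
grasp_force: 0.0
```

```bash
python3 -m crank '[[[8.5,-0.1,0.2,-4,0,0,0],[8.5,0,0,-4,0,0,0],[8.5,0,0,-3,0,0,0],[8.5,0,0,-2,0,0,0],[8.5,0,0,-0.8,0,0,0],[8.5,0,0,0,0,0,0],[3,0,0,0,0,0,0],[3,0,0,0,0,0,0],[3,0,0,0,0,0,0],[3,0,0,0,0,0,0],[3,0,0,0,0,0,0],[3,0,0,0,0,0,0]]]' 40
```

```text
clock: 2.98
position: [0.4632, 0.4162, 0.0145]
ee_rot: [0.108, 0.994, 0.001, 0.0]
ft_force: [-0.9, -2.5, 6.0]
grip_width: 0.6
grasp_force: 43.5
```

```bash
python3 -m crank '[[[3,0,0,4.5,0,0,0],[3,0,0,4.5,0,0,0],[3,0,0,4.5,0,0,0],[3,0,0,4.5,0,0,0],[3,0,-5.5,0,0,0,-5.7],[3,0,-5.5,0,0,0,-5.7],[3,0,-5.5,0,0,0,-5.7],[3,0,-5.5,0,0,0,-5.7],[3,0,-5.5,0,0,0,-5.7],[3,0,-5.5,0,0,0,-5.7],[3,0,-5.5,0,0,0,-5.7],[3,0,-5.5,0,0,0,-5.7],[3,0,-5.5,0,0,0,-5.7],[3,0,-5.5,0,0,0,-5.7],[3,0,-5.5,0,0,0,-5.7],[3,0,-5.5,0,0,0,-5.7],[3,-0.5,-5.5,0,0,0,-5.7],[3,-0.5,-5.5,0,0,0,-5.7],[3,0,0,0,0,0,0]]]'
```

```text
clock: 5.35
position: [0.4502, -0.3586, 0.1933]
ee_rot: [0.724, 0.69, -0.001, 0.0]
ft_force: [1.2, 0.3, -2.7]
grip_width: 0.598
grasp_force: 43.8
```

```bash
python3 -m crank '[[[3,0,0,-4.5,0,0,0],[3,0,0,-4.5,0,0,0],[3,0,0,-4.5,0,0,0],[3,0,0,-2.5,0,0,0],[3,0,0,-1.5,0,0,0],[3,0,0,0,0,0,0],[7.5,0,0,0,0,0,0],[7.5,0,0,0,0,0,0],[7.5,0,0,0,0,0,0],[7.5,0,0,3,0,0,0],[7.5,0,0,5,0,0,0],[7.5,0,0,5,0,0,0],[7.5,0,0,5,0,0,0],[7.5,0,5,0,0,0,0],[7.5,0,5,0,0,0,0],[7.5,0,0,0,0,0,0]]]'
python3 - <<'E'
from h import *
p,d=eyes.camera("top");p=p[:,:,::-1].copy();cv2.imwrite("pics/top1.png",p);W=wmap("top",d);z=W[...,2]
print("tipbox",rect(W,reg(270,320,150,205)&(z>.115)&(z<.135)))
print("radio",rect(W,reg(345,432,165,248)&(z>.03)&(z<.05)&(p.max(2)<70)))
m=reg(70,200,160,275)&(cv2.GaussianBlur(p,(5,5),0).max(2)<82)&(abs(z)<.02)
print("mat",rect(W,m))
E
```

```text
clock: 7.35
position: [0.4536, -0.2501, 0.1987]
ee_rot: [0.719, 0.695, 0.001, -0.0]
ft_force: [-0.3, -0.5, -0.6]
grip_width: 0.877
grasp_force: 0.0
tipbox (array([582.2, -88.8]), array([88.3, 54.1]), 8.0, 127.3, 693)Traceback (most recent call last):
  File "<stdin>", line 4, in <module>
  File "h.py", line 9, in rect
    k,l,s,_=cv2.connectedComponentsWithStats(m.astype(np.uint8)); i=1+np.argmax(s[1:,4]); q=W[l==i]
                                                                      ~~~~~~~~~^^^^^^^^^
    return _wrapfunc(a, 'argmax', axis=axis, out=out, **kwds)
    return bound(*args, **kwds)
ValueError: attempt to get argmax of an empty sequence
```

View pics/top1.png

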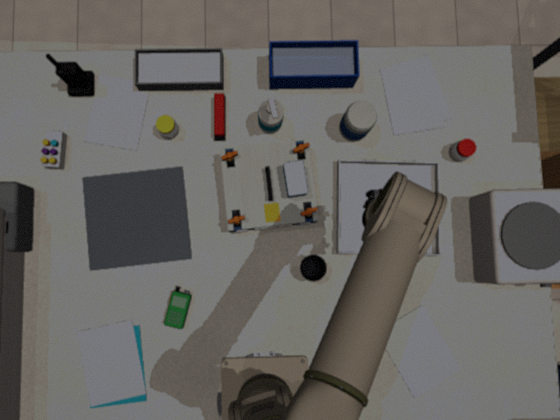

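The mat is now clear at (137,218) and the tip box is unmoved at (295,178); the arm hides the radio in the tray. Next is the tip box.

```bash
python3 -m crank '[[[7,1.61,2.02,0,0,0,-10],[7,1.61,2.02,0,0,0,-10],[7,1.61,2.02,0,0,0,-10],[7,1.61,2.02,0,0,0,-10],[7,1.61,2.02,0,0,0,-10],[7,1.61,2.02,0,0,0,-10],[7,1.61,2.02,0,0,0,-10],[7,1.61,2.02,0,0,0,-10],[7,0,0,0,0,0,-0.5],[7,0,0,0,0,0,0]]]'
python3 - <<'E'
from h import *
p=cv2.imread("pics/top1.png")
p2,d=eyes.camera("top");W=wmap("top",d);z=W[...,2];p=p2[:,:,::-1].copy()
cv2.imwrite("pics/top2.png",p)
print(p[220,140],p[150,140],z[220,140])
m=reg(70,205,155,280)&(cv2.GaussianBlur(p,(5,5),0).max(2)<75)&~np.isnan(z)
print("mat",rect(W,m))
m=reg(345,432,165,250)&(z>.025)&(z<.06)
print("radio",rect(W,m) if m.any() else 0)
E
```

```text
clock: 8.65
position: [0.5811, -0.0942, 0.1984]
ee_rot: [0.998, 0.063, -0.0, 0.001]
ft_force: [0.3, -0.0, -0.3]
grip_width: 0.823
grasp_force: 0.0
[63 59 58] [125 123 122] 0.006558038818286427
mat (array([496.7, 344.3]), array([278.3, 256.5]), -84.6, 5.3, 9133)
radio (array([ 453.8, -360.2]), array([107.9,  53. ]), 88.5, 39.2, 691)
```

```bash
python3 -m crank '[[[7,0.1,0.5,-3,0,0,0],[7,0,0,-3,0,0,0],[7,0,0,-3,0,0,0],[7,0,0,-1.6,0,0,0],[7,0,0,-0.6,0,0,0],[7,0,0,0,0,0,0],[3,0,0,0,0,0,0],[3,0,0,0,0,0,0],[3,0,0,0,0,0,0],[3,0,0,0,0,0,0],[3,0,0,0,0,0,0],[3,0,0,3,0,0,0],[3,0,0,4,0,0,0],[3,0,0,4,0,0,0],[3,0,0,0,0,0,0]]]'
```

```text
clock: 10.58
position: [0.5839, -0.0878, 0.1993]
ee_rot: [0.998, 0.063, 0.003, -0.0]
ft_force: [-0.4, 0.0, -1.5]
grip_width: 0.605
grasp_force: 42.7
```

```bash
python3 -m crank '[[[3,-0.2,-3.3,0,0,0,10],[3,-0.2,-3.3,0,0,0,10],[3,-0.2,-3.3,0,0,0,10],[3,-0.2,-3.3,0,0,0,10],[3,-0.2,-3.3,0,0,0,10],[3,-0.2,-3.3,0,0,0,10],[3,-0.2,-3.3,0,0,0,10],[3,-0.2,-3.3,0,0,0,10],[3,0,0,0,0,0,0]]]'
```

```text
clock: 11.7
position: [0.5643, -0.3545, 0.1948]
ee_rot: [0.725, 0.689, -0.001, -0.001]
ft_force: [0.1, -0.1, -2.4]
grip_width: 0.608
grasp_force: 42.6
```

```bash
python3 -m crank '[[[3,0,0,-4.5,0,0,0],[3,0,0,-4.5,0,0,0],[3,0,0,-4.5,0,0,0],[3,0,0,-2.8,0,0,0],[3,0,0,-1.6,0,0,0],[3,0,0,0,0,0,0]]]'
```

```text
clock: 12.45
position: [0.5665, -0.3509, 0.017]
ee_rot: [0.724, 0.69, 0.0, -0.0]
ft_force: [-0.5, 0.2, -1.8]
grip_width: 0.606
grasp_force: 43.3
```

```bash
python3 -m crank '[[[3,0,0,-0.15,0,0,0],[7,0,0,0,0,0,0],[7,0,0,0,0,0,0],[7,0,0,0,0,0,0],[7,0,0,3,0,0,0],[7,0,0,5,0,0,0],[7,0,0,5,0,0,0],[7,0,0,4,0,0,0],[6,-3,4.6,0,0,0,4],[5,-3,4.6,0,0,0,4],[4,-1,4.6,0,0,0,4],[3.5,0,4.6,0,0,0,4],[3.5,0,4.5,0,0,0,4],[3.5,0,0,0,0,0,4]]]'
python3 - <<'E'
from h import *
p,d=eyes.camera("top");p=p[:,:,::-1].copy();cv2.imwrite("pics/top3.png",p);W=wmap("top",d);z=W[...,2]
m=reg(330,445,155,262)&(z>.02)&(z<.08)
cv2.imwrite("pics/c3.png",cv2.resize(cv2.convertScaleAbs(p[135:265,205:445],alpha=1.7),None,fx=3,fy=3,interpolation=2))
# wing angles: orange-weighted PCA on first two pictures
Ws=np.zeros((420,560,3))
W0=wmap("top",np.load("pics/top0.npy"))
for n,(u,v) in dict(s0=(236,218),s1=(308,211),s2=(230,156),s3=(300,149)).items():
  for f in("top0","top1"):
    q=cv2.imread(f"pics/{f}.png").astype(float); w=np.clip(q[...,2]-q[...,0]-35,0,None)*reg(u-13,u+14,v-12,v+12)
    vv,uu=np.nonzero(w); ww=w[vv,uu]
    c=eyes.camera_params("top"); T=np.array(c["world_from_camera"]); Z=.106
    r=np.stack([(uu-c["cx"])/c["fx"],(vv-c["cy"])/c["fy"],np.ones(len(uu))])
    r=T[:3,:3]@r; X=(T[:3,3:4]+r*((Z-T[2,3])/r[2]))[:2]*1000
    mu=np.average(X,1,ww); C=np.cov(X,aweights=ww); e,V=np.linalg.eigh(C)
    print(n,f,mu.round(1),np.degrees(np.arctan2(*V[::-1,1]))%180)
E
```

```text
clock: 14.2
position: [0.4968, -0.1185, 0.1861]
ee_rot: [0.561, 0.828, 0.001, -0.0]
ft_force: [0.3, -0.5, -0.8]
grip_width: 0.409
grasp_force: 0.0
s0 top0 [478.9  67.2] 106.77637821577302
s0 top1 [478.9  67.1] 106.56701710600883
s1 top0 [ 496.2 -120.9] 109.9265797517132
s1 top1 [ 496.8 -122. ] 110.02925464453948
s2 top0 [647.3  82.6] 112.95729468222437
s2 top1 [647.4  82.5] 112.31853872299172
s3 top0 [ 665.  -105.6] 114.99970535784614
s3 top1 [ 664.9 -105.4] 114.94738669076952
```

View pics/c3.png

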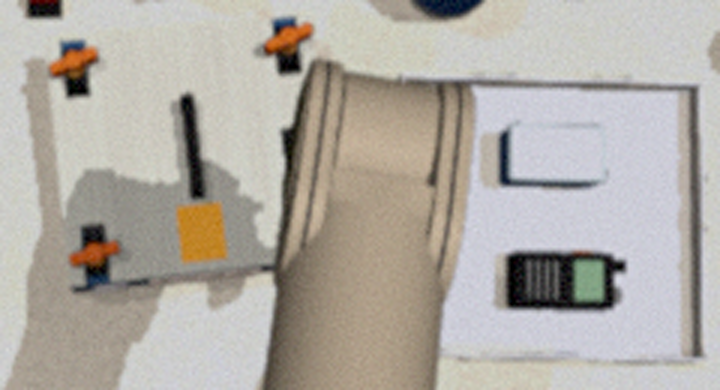

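Both things sit side by side in the tray: tip box at crop (556,152), radio at (563,279). Screw1 is next.

```bash
python3 -m crank '[[[3.5,0,-0.35,-3.5,0,0,-1.8],[3.5,0,0,-3.5,0,0,0],[3.5,0,0,-2.5,0,0,0],[3.5,0,0,-1,0,0,0],[3.5,0,0,0,0,0,0],[0,0,0,0,0,0,0],[0,0,0,0,0,0,0],[0,0,0,0,0,0,0],[0,0,0,0,0,0,0],[0,0,0,0,0,0,0]]]' 40
```

```text
clock: 15.5
position: [0.4981, -0.1259, 0.0821]
ee_rot: [0.577, 0.817, 0.001, 0.002]
ft_force: [5.4, 0.5, 1.9]
grip_width: 0.102
grasp_force: 45.6
```

```bash
python3 -m crank '[[[3,0,0,0,0,0,0],[3,-0.15,0.35,0,0,0,0],[3,0,0,0,0,0,0],[0,0,0,0,0,0,0],[0,0,0,0,0,0,0],[0,0,0,0,0,0,0],[0,0,0,0,0,0,0]]]' 30
```

```text
clock: 16.38
position: [0.4967, -0.1218, 0.0813]
ee_rot: [0.577, 0.817, 0.001, 0.001]
ft_force: [6.7, 2.0, -4.0]
grip_width: 0.108
grasp_force: 34.7
```

```bash
python3 -m crank '[[[0,0,0,0,0,0,8],[0,0,0,0,0,0,8],[0,0,0,0,0,0,8],[0,0,0,0,0,0,8],[0,0,0,0,0,0,8],[0,0,0,0,0,0,8],[0,0,0,0,0,0,8],[0,0,0,0,0,0,8],[0,0,0,0,0,0,8],[0,0,0,0,0,0,2.5],[0,0,0,0,0,0,0]]]'
```

```text
clock: 17.75
position: [0.4956, -0.1237, 0.0813]
ee_rot: [-0.034, 0.999, -0.001, 0.001]
ft_force: [2.8, -4.3, 0.5]
grip_width: 0.11
grasp_force: 35.4
```

```bash
python3 -m crank '[[[3.5,0,0,0,0,0,0],[3.5,0,0,0,0,0,0],[3.5,0,0,4,0,0,0],[3.5,0,0,4,0,0,0],[3.5,2.8,0.25,0,0,0,-9.8],[3.5,2.8,0.25,0,0,0,-9.8],[3.5,2.8,0.25,0,0,0,-9.8],[3.5,2.8,0.25,0,0,0,-9.8],[3.5,2.8,0.25,0,0,0,-9.8],[3.5,2.8,0.25,0,0,0,-9.8],[3.5,0,0,0,0,0,-9.8],[3.5,0,0,0,0,0,0],[3.5,0,0,0,0,0,0]]]'
```

```text
clock: 19.38
position: [0.6626, -0.1074, 0.1607]
ee_rot: [0.533, 0.846, 0.0, -0.0]
ft_force: [-0.5, -0.7, 0.5]
grip_width: 0.406
grasp_force: 0.0
```

```bash
python3 -m crank '[[[3.5,0.3,0.1,-3,0,0,-0.5],[3.5,0,0,-3,0,0,0],[3.5,0,0,-1.5,0,0,0],[3.5,0,0,-0.4,0,0,0],[3.5,0,0,0,0,0,0],[3.5,0,0,0,0,0,0]]]'
```

```text
clock: 20.12
position: [0.6666, -0.1066, 0.0831]
ee_rot: [0.538, 0.843, 0.0, 0.001]
ft_force: [0.0, -1.0, 0.3]
grip_width: 0.411
grasp_force: 0.0
```

```bash
python3 -m crank '[[[0,0,0,0,0,0,0],[0,0,0,0,0,0,0],[0,0,0,0,0,0,0],[0,0,0,0,0,0,0],[0,0,0,0,0,0,0],[0,0,0,0,0,0,8],[0,0,0,0,0,0,8],[0,0,0,0,0,0,8],[0,0,0,0,0,0,8],[0,0,0,0,0,0,8],[0,0,0,0,0,0,8],[0,0,0,0,0,0,8],[0,0,0,0,0,0,8],[0,0,0,0,0,0,5.5],[0,0,0,0,0,0,0]]]' 30
```

```text
clock: 22.0
position: [0.6655, -0.1079, 0.0825]
ee_rot: [-0.038, 0.999, -0.001, -0.0]
ft_force: [-5.1, -2.9, 6.9]
grip_width: 0.112
grasp_force: 32.3
```

```bash
python3 -m crank '[[[3.5,0,0,0,0,0,0],[3.5,0,0,0,0,0,0],[3.5,0,0,4,0,0,0],[3.5,0,0,4,0,0,0],[3.5,-0.25,2.7,0,0,0,-10.2],[3.5,-0.25,2.7,0,0,0,-10.2],[3.5,-0.25,2.7,0,0,0,-10.2],[3.5,-0.25,2.7,0,0,0,-10.2],[3.5,-0.25,2.7,0,0,0,-10.2],[3.5,-0.25,2.7,0,0,0,-10.2],[3.5,-0.25,2.7,0,0,0,-10.2],[3.5,0,0,0,0,0,0],[3.5,0,0,0,0,0,0]]]'
```

```text
clock: 23.62
position: [0.6485, 0.0819, 0.1617]
ee_rot: [0.551, 0.834, -0.0, 0.0]
ft_force: [0.3, -0.6, -0.2]
grip_width: 0.416
grasp_force: 0.0
```

```bash
python3 -m crank '[[[3.5,0,0,-3,0,0,-0.5],[3.5,0,0,-3,0,0,0],[3.5,0,0,-1.6,0,0,0],[3.5,0,0,-0.4,0,0,0],[3.5,0,0,0,0,0,0],[3.5,0,0,0,0,0,0]]]'
```

```text
clock: 24.38
position: [0.6492, 0.0825, 0.083]
ee_rot: [0.556, 0.831, 0.001, 0.001]
ft_force: [-0.6, 0.5, 0.2]
grip_width: 0.409
grasp_force: 0.0
```

```bash
python3 -m crank '[[[0,0,0,0,0,0,0],[0,0,0,0,0,0,0],[0,0,0,0,0,0,0],[0,0,0,0,0,0,0],[0,0,0,0,0,0,0],[0,0,0,0,0,0,8],[0,0,0,0,0,0,8],[0,0,0,0,0,0,8],[0,0,0,0,0,0,8],[0,0,0,0,0,0,8],[0,0,0,0,0,0,8],[0,0,0,0,0,0,8],[0,0,0,0,0,0,8],[0,0,0,0,0,0,8],[0,0,0,0,0,0,0]]]' 30
```

```text
clock: 26.25
position: [0.6481, 0.0813, 0.0825]
ee_rot: [-0.04, 0.999, -0.0, -0.001]
ft_force: [-4.8, -3.1, 10.1]
grip_width: 0.109
grasp_force: 32.8
```

```bash
python3 -m crank '[[[3.5,0,0,0,0,0,0],[3.5,0,0,0,0,0,0],[3.5,0,0,4,0,0,0],[3.5,0,0,4,0,0,0],[3.5,-2.4,-0.2,0,0,0,-9.7],[3.5,-2.4,-0.2,0,0,0,-9.7],[3.5,-2.4,-0.2,0,0,0,-9.7],[3.5,-2.4,-0.2,0,0,0,-9.7],[3.5,-2.4,-0.2,0,0,0,-9.7],[3.5,-2.4,-0.2,0,0,0,-9.7],[3.5,-2.4,-0.2,0,0,0,-9.7],[3.5,0,0,0,0,0,-9.7],[3.5,0,0,0,0,0,0],[3.5,0,0,0,0,0,0]]]'
```

```text
clock: 28.0
position: [0.4806, 0.0686, 0.1618]
ee_rot: [0.594, 0.804, 0.0, 0.0]
ft_force: [0.1, -0.2, -0.3]
grip_width: 0.411
grasp_force: 0.0
```

```bash
python3 -m crank '[[[3.5,-0.1,-0.15,-3,0,0,0],[3.5,0,0,-3,0,0,0],[3.5,0,0,-1.6,0,0,0],[3.5,0,0,-0.4,0,0,0],[3.5,0,0,0,0,0,0],[3.5,0,0,0,0,0,0]]]'
```

```text
clock: 28.75
position: [0.4801, 0.0672, 0.0828]
ee_rot: [0.596, 0.803, 0.001, 0.0]
ft_force: [-0.3, 0.5, 0.1]
grip_width: 0.411
grasp_force: 0.0
```

```bash
python3 -m crank '[[[0,0,0,0,0,0,0],[0,0,0,0,0,0,0],[0,0,0,0,0,0,0],[0,0,0,0,0,0,0],[0,0,0,0,0,0,0],[0,0,0,0,0,0,8],[0,0,0,0,0,0,8],[0,0,0,0,0,0,8],[0,0,0,0,0,0,8],[0,0,0,0,0,0,8],[0,0,0,0,0,0,8],[0,0,0,0,0,0,8],[0,0,0,0,0,0,8],[0,0,0,0,0,0,8],[0,0,0,0,0,0,5.5],[0,0,0,0,0,0,0]]]' 30
```

```text
clock: 30.75
position: [0.4788, 0.0657, 0.0824]
ee_rot: [-0.038, 0.999, -0.001, -0.001]
ft_force: [-8.3, -4.9, 13.6]
grip_width: 0.107
grasp_force: 33.2
```

```bash
python3 -m crank '[[[3.5,0,0,0,0,0,0],[3.5,0,0,0,0,0,0],[3.5,0,0,4,0,0,0],[3.5,0,0,4,0,0,0],[3.5,0,5,3,0,0,0],[3.5,0,5,0,0,0,0],[3.5,0,5,0,0,0,0],[3.5,0,5,0,0,0,0],[3.5,0,0,0,0,0,0]]]'
python3 - <<'E'
from h import *
p,d=eyes.camera("top");p=p[:,:,::-1].copy();W=wmap("top",d);z=W[...,2]
cv2.imwrite("pics/c4.png",cv2.resize(cv2.convertScaleAbs(p[135:265,205:445],alpha=1.7),None,fx=3,fy=3,interpolation=2))
q=p.astype(float);c=eyes.camera_params("top"); T=np.array(c["world_from_camera"])
for n,(u,v) in dict(s0=(236,218),s1=(308,211),s2=(230,156),s3=(300,149)).items():
    w=np.clip(q[...,2]-q[...,0]-35,0,None)*reg(u-12,u+13,v-12,v+12); vv,uu=np.nonzero(w); ww=w[vv,uu]
    r=T[:3,:3]@np.stack([(uu-c["cx"])/c["fx"],(vv-c["cy"])/c["fy"],np.ones(len(uu))]); X=(T[:3,3:4]+r*((.106-T[2,3])/r[2]))[:2]*1000
    e,V=np.linalg.eigh(np.cov(X,aweights=ww)); a=np.degrees(np.arctan2(*V[::-1,1]))%180
    print(n,np.average(X,1,ww).round(1),a,"q",np.radians((a+180 if a<90 else a)-102.2))
print("handle",rect(W,reg(255,283,158,208)&(p.max(2)<60)&(z>.09)))
m=reg(330,445,155,262)&(z>.025)
print("tipbox",rect(W,m&(z>.045)&(z<.07)))
E
```

```text
clock: 31.88
position: [0.478, 0.2717, 0.1913]
ee_rot: [-0.041, 0.999, 0.001, -0.0]
ft_force: [-1.1, -1.0, 0.5]
grip_width: 0.407
grasp_force: 0.0
s0 [479.2  66.8] 4.441396533644877 q 1.4353831509503545
s1 [ 496.4 -121.3] 4.7417813572627665 q 1.4406258551455091
s2 [646.5  82.4] 4.567194235114954 q 1.4375787350324483
s3 [ 663.8 -105.9] 3.75934919202777 q 1.4234791791846615
handle (array([571.4, -19.6]), array([85.5, 11.2]), 4.8, 105.1, 145)
tipbox (array([ 567.6, -349.5]), array([87.3, 53.1]), 87.6, 57.1, 629)
```

View pics/c4.png

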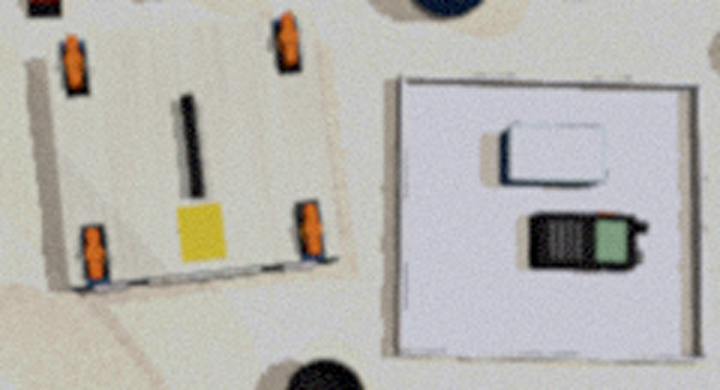

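All four wings now point along the notches (q ≈ 1.42–1.44). The radio has been knocked up to crop (583,240), but it is still upright, inside the tray and clear of the tip box (555,152). Next is the cover.

```bash
python3 -m crank '[[[4,1.57,-4.87,0,0,0,0],[4,1.57,-4.87,0,0,0,0],[4,1.57,-4.87,0,0,0,0],[4,1.57,-4.87,0,0,0,0],[4,1.57,-4.87,0,0,0,0],[4,1.57,-4.87,0,0,0,0],[4,0,0,0,0,0,0],[4,0,0,-4,0,0,0],[4,0,0,-4,0,0,0],[4,0,0,0,0,0,0],[4,0,0,0,0,0,0]]]' 90
```

```text
clock: 33.3
position: [0.5743, -0.0252, 0.1134]
ee_rot: [-0.038, 0.999, 0.0, 0.001]
ft_force: [0.7, 0.6, 0.8]
grip_width: 0.462
grasp_force: 0.0
```

```bash
python3 -m crank '[[[4,-0.25,0.5,-1.5,0,0,0.3],[4,0,0,-1.4,0,0,0],[4,0,0,-0.2,0,0,0],[4,0,0,0,0,0,0],[0,0,0,0,0,0,0],[0,0,0,0,0,0,0],[0,0,0,0,0,0,0],[0,0,0,0,0,0,0],[0,0,0,0,0,0,0],[0,0,0,0,0,0,0]]]' 90
```

```text
clock: 34.55
position: [0.5716, -0.0203, 0.0815]
ee_rot: [-0.041, 0.999, 0.0, 0.0]
ft_force: [-0.4, -0.3, 6.0]
grip_width: 0.117
grasp_force: 88.8
```

```bash
python3 -m crank '[[[0,0,0,1,0,0,0],[0,0,0,1,0,0,0],[0,0,0,1,0,0,0],[0,0,0,2,0,0,0],[0,0,0,2,0,0,0],[0,0,0,3,0,0,0],[0,0,0,2,0,0,0],[0,0,0,0,0,0,0],[0,0,0,0,0,0,0]]]'
```

```text
clock: 35.67
position: [0.5706, -0.0201, 0.1999]
ee_rot: [-0.041, 0.999, 0.0, -0.001]
ft_force: [-0.8, 0.9, -5.6]
grip_width: 0.117
grasp_force: 88.0
```

```bash
python3 -m crank '[[[0,-0.62,3.03,0,0,0,0],[0,-0.62,3.03,0,0,0,0],[0,-0.62,3.03,0,0,0,0],[0,-0.62,3.03,0,0,0,0],[0,-0.62,3.03,0,0,0,0],[0,-0.62,3.03,0,0,0,0],[0,-0.62,3.03,0,0,0,0],[0,-0.62,3.03,0,0,0,0],[0,-0.62,3.03,0,0,0,0],[0,-0.62,3.03,0,0,0,0],[0,-0.62,3.03,0,0,0,0],[0,-0.62,3.03,0,0,0,0],[0,0,0,-4,0,0,0],[0,0,0,-4,0,0,0],[0,0,0,-4,0,0,0],[0,0,0,-3,0,0,0],[0,0,0,0,0,0,0],[0,0,0,0,0,0,0]]]'
```

```text
clock: 37.92
position: [0.4971, 0.3437, 0.0517]
ee_rot: [-0.041, 0.999, 0.0, 0.0]
ft_force: [-0.0, 0.4, -3.9]
grip_width: 0.123
grasp_force: 88.3
```

```bash
python3 -m crank '[[[0,0,0,-1.5,0,0,0],[0,0,0,-1,0,0,0],[0,0,0,-0.6,0,0,0],[0,0,0,-0.4,0,0,0],[0,0,0,-0.2,0,0,0],[0,0,0,0,0,0,0],[0,0,0,0,0,0,0]]]'
```

```text
clock: 38.8
position: [0.4967, 0.3434, 0.0155]
ee_rot: [-0.041, 0.999, -0.0, -0.0]
ft_force: [-7.8, -6.0, 12.5]
grip_width: 0.121
grasp_force: 90.9
```

Contact with the mat (force in z +12 N). I release the handle, back off and look.

```bash
python3 -m crank '[[[3,0,0,0.1,0,0,0],[4,0,0,0,0,0,0],[4,0,0,0,0,0,0],[4,0,0,3,0,0,0],[4,0,0,5,0,0,0],[4,0,0,5,0,0,0],[4,0,0,5,0,0,0],[4,0,-5,2,0,0,0],[4,0,-5,0,0,0,0],[4,0,-5,0,0,0,0],[4,0,-5,0,0,0,0],[4,0,-5,0,0,0,0],[4,0,0,0,0,0,0],[4,0,0,0,0,0,0]]]' 40
python3 - <<'E'
from h import *
p,d=eyes.camera("top");p=p[:,:,::-1].copy();W=wmap("top",d);z=W[...,2]
cv2.imwrite("pics/top5.png",cv2.convertScaleAbs(p,alpha=1.7))
print("handle",rect(W,reg(110,165,190,245)&(p.max(2)<60)&(z>.025)))
v=W[reg(75,200,160,275)&(z>.006)&(z<.02)]; A=np.c_[v[:,:2],np.ones(len(v))]; s=np.linalg.lstsq(A,v[:,2],rcond=None)[0]; print("plate slope",s[:2],"z",np.median(v[:,2]))
print("tipbox",rect(W,reg(330,445,155,262)&(z>.045)&(z<.07)),"radio",rect(W,reg(345,432,165,250)&(z>.025)&(z<.043)&(p.max(2)<90)))
E
```

```text
clock: 40.55
position: [0.4968, 0.094, 0.2149]
ee_rot: [-0.041, 0.999, 0.0, 0.0]
ft_force: [-0.3, -0.1, -0.2]
grip_width: 0.468
grasp_force: 0.0
handle (array([497.5, 343.9]), array([85.5, 13.2]), 5.2, 39.3, 158)
plate slope [ 0.00040144 -0.00144603] z 0.010043888297794679
tipbox (array([ 567.5, -349.7]), array([88.6, 53.2]), 87.1, 56.7, 636) radio (array([ 487.7, -382.5]), array([106.1,  50.1]), 88.3, 38.3, 519)
```

View pics/top5.png

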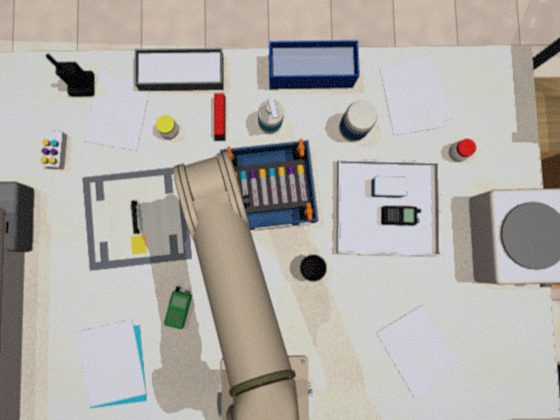

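The cover lies flat and centred on the mat at (137,218), with the case open and its tubes visible at (272,186). The tip box (390,186) and radio (400,215) are apart in the tray, the bystanders are in place, and the robot is clear.

```bash
python3 -c "
from workcell import job
print(job.hand_in())"
```

```text
the job is handed in; nothing more can be done
None
```

I've handed the job in; no verdict came back. The tip box and black radio are in the tray, all four screws measured about 1.43 rad, and the cover lies flat on the middle of the mat, handle up. I left the out-of-reach rack on the desk alone because it was not on the cover or mat.

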